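# Dip-check the camera cooling unit and present the gauge under the magnifier

## Task

Check the cooling unit's reservoir with its dip gauge: take the gauge rod by its handle from the rest, slide it down the slanted guide tube until its collar stops on the tube's mouth, then draw it right out again. Present it for reading: finish while still holding the rod in the gripper, level and still, touching nothing else, with its tip under the middle of the magnifier lens and about half-way between the lens and the white reading plate. Leave the jar, the slide box and the dish where they are.

Things in the scene. Friction and masses are not known exactly. Their poses are not given: they have to be found in the camera images.
- rod_grip (a point): On the axis of the gauge rod's grey square handle, where to grip; x runs along the rod to its tip, z up as it lies. Handle 16 x 16 mm, from 60 mm behind this point to 39 mm ahead; round steel collar 34 mm across from 39 to 45 mm ahead; round steel shaft 8 mm across to the rounded tip 155 mm ahead. About 0.13 kg. Lies level in the open-topped notches of the rest, axis 75 mm above the table.
- rod_collar (a point): Point on the rod's axis in the collar face that looks to the tip (the face that stops on the tube's mouth), 45 mm ahead of rod_grip; axes as rod_grip.
- rod_tip (a point): The tip of the rod, 155 mm ahead of rod_grip and 110 mm ahead of the collar face; axes as rod_grip.
- rest: Fixed aluminium rest. Origin on the table under rod_grip, x along the rod to its tip. Foot 50 mm wide, 8 mm high, from 75 mm behind to 135 mm ahead. Two notched uprights: 32 mm wide, 77 mm high, 48 to 58 mm behind the origin (handle's end); 24 mm wide, 81 mm high, 101 to 109 mm ahead (shaft). Free between them.
- tube_mouth (a point): Centre of the rim of the slanted steel guide tube on the cooling unit. z runs along the tube's axis out of the mouth, 40 degrees above level, away from the unit (its -y side). Rim 32 mm across outside; flared mouth 24 mm across inside, narrowing over 14 mm to a 14 mm bore, straight and free to 120 mm deep; tube 22 mm outside.
- unit: Fixed cooling unit. Origin on the table below the point where the tube's axis meets the reservoir's roof, 130 mm down the axis from the mouth (mouth 100 mm to its -y, 144 mm up). White reservoir 140 (x) x 130 x 60 mm high, y = -50 to 80 mm; grey pump housing 160 x 120 x 130 mm high, y = 80 to 200 mm.
- lens (a point): Centre of the bench magnifier's round clear lens, 150 mm above the table. Lens ring 88 mm across, 8 mm thick. Axes: z up, x towards the column (12 mm thick), which stands 70 mm from the lens centre on the side away from the robot, otherwise open all round.
- magnifier: Fixed bench magnifier. Origin on the table under the lens centre; foot 130 (x, from -50 to 80 mm) x 100 mm, with the white reading plate (80 x 80 mm) on it under the lens, its top 10 mm above the table.
- rod: The gauge rod itself: origin and axes the same as rod_grip.
- jar_mid (a point): Middle of a lidded sample jar, 60 mm across, 85 mm high. Leave alone.
- slide_box_mid (a point): Middle of a wooden slide box 75 x 90 x 30 mm. Leave alone.
- dish_mid (a point): Middle of a flat round clear dish, 60 mm across, 21 mm high. Leave alone.
Mind the look-alikes: they are no part of the job. There is more than one size of the rod; the job needs the largest.

How it is judged:
By the outcome, as a careful person would: the job done as asked, in the order asked, and still so for the second after the job is handed in, while the arm keeps its last pose, push and grip.
It also fails if it takes over 51 s, if anything falls off the work surface, if the arm or the gripper's body presses on something with over 40 N, if the wrist force passes 120 N, or if a joint passes its speed limit or range.

## Robot

A 6-joint arm with a two-finger parallel gripper is mounted at the origin on the work surface. World frame = base frame: x ahead of the robot, y to its left, z up, the work surface at z = 0. Lengths are in m, angles in rad, forces in N, time in s.
With the tool pointing down it reaches from about 0.275 to 0.875 m from the base axis. Payload 12.5 kg.
Tool frame: the origin (TCP) lies on the centre line of the jaws, within the pads' length; the fingertips stand r.finger_overhang ahead of it and the grasp point (between the pads) lies 3 mm ahead of it (r.finger_overhang is the distance from the TCP to the fingertips, in m); z points along the fingers, y is the direction in which the jaws open and shut (so a half turn about z gives the same grasp; the last joint's range is limited). The gripper opens to 85 mm and grips with 20 to 120 N. Pads are 22 mm wide; open, the fingers measure 114 mm over their backs; the gripper's body (76 mm by 85 mm) begins 54 mm behind the grasp point. The pads swing forward as they close: fully open they stand 13 mm farther back than shut.
Start: joints at [-1.391, 0.351, 1.652, -0, 1.139, -0.085], TCP at [0.144, -0.531, 0.253] pointing down, gripper open.
Joint ranges: [-2.75, 2.75], [-0.79, 2.1], [0.01, 2.65], [-1.57, 4.71], [0.07, 3.14], [-2.87, 2.87]. Speed limits (rad/s): [2.22, 2.22, 2.79, 3.14, 3.14, 3.14].

## Interface

Orientations are given as a unit quaternion [x, y, z, w].
In Python, from cell import r, optics gives the robot as it stands. The module is installed in compiled form; this text tells all that it offers. Calls block until the motion is done:
- r.move_to(position, orientation): joint-space move of the TCP to a pose.
- r.move_linear(position, rot=None, vel=0.15): straight line of the TCP; rot=None keeps the orientation; vel is the mean speed in m/s.
- r.set_joints(angles): joint-space move.
- r.set_gripper(opening, squeeze=None): opening from 0.0 (shut) to 1.0 (fully open); squeeze is the grip in N (None keeps the last); returns when the fingers have stopped.
- r.sleep(seconds).
- r.inverse_kinematics(position, orientation): joint angles nearest the present ones, or None.
- optics.get_image(name): name is "side" or "top" or "wrist"; returns a dict with "pixels" (480x640x3 uint8, red, green, blue), "depth" (480x640 float32, m along the optical axis (not along the pixel's ray), 0 where there is no reading), "fx", "fy", "cx", "cy" (pixels), "D" ([k1, k2, p1, p2, k3] as OpenCV has them; the pictures are not rectified), "camera_from_world" (4x4, takes a point from world to camera coordinates); the wrist camera has in their place "mount" (4x4, takes a point from camera to tool coordinates, whose origin is the TCP and whose axes are the flange's). Camera axes: x right, y down, z forward; pixel columns grow to the right and rows downward; lengths in m; the calibration is good to about 2 mm. A picture is of the moment at which its call begins: read the wrist's pose just before it.
A pose or a line that the arm cannot do raises r.PlanningError and nothing moves.
- r.hand_in(): hands the job in, once; it reports no verdict.
Readings, each from a call of its own:
- r.current_t(): time.
- r.current_q(): joint angles.
- r.current_qvel(): joint speeds.
- r.current_effort(): joint torques, N m.
- r.current_tool_pos(): TCP position.
- r.current_ee_rot(): TCP orientation.
- r.current_contact_force(): force on the tool from outside, world axes, zero at the start.
- r.current_torque(): the same for the moment, N m.
- r.current_opening(): opening from 0.0 (shut) to 1.0 (fully open).
Only numpy, scipy, OpenCV 4.12 (cv2) and the standard library are available. Lean on these libraries where they do the work, as an engineer would, in place of code of your own. Each camera call takes 0.05 s, during which the arm holds its last target.

## Working session

There is one attempt and no reset: what is moved stays moved. The work goes in short steps, each a Python script; the robot and the scene stay as the last script left them, time stands still between calls to the robot, and variables do not carry over. Pictures are saved under pics/ and viewed, and the job is handed in when it is done.

```bash
mkdir -p pics
cat > h.py <<'E'
import numpy as np, cv2, pickle
from cell import r, optics
from scipy.spatial.transform import Rotation as R
def grab(n):
    p=np.array(r.current_tool_pos()); q=np.array(r.current_ee_rot())
    d=optics.get_image(n); d=dict(d); d['p']=p; d['q']=q
    return d
def save(n,name):
    d=grab(n); cv2.imwrite(f'pics/{name}.png',cv2.cvtColor(d['pixels'],cv2.COLOR_RGB2BGR)); pickle.dump(d,open(f'pics/{name}.pkl','wb')); return d
def load(name): return pickle.load(open(f'pics/{name}.pkl','rb'))
def crop(name,u0,v0,u1,v1,s,out):
    im=cv2.imread(f'pics/{name}.png')[v0:v1,u0:u1]; cv2.imwrite(f'pics/{out}.png',cv2.resize(im,None,fx=s,fy=s,interpolation=cv2.INTER_CUBIC))
def wfc(d):
    if 'camera_from_world' in d: return np.linalg.inv(np.array(d['camera_from_world']))
    T=np.eye(4);T[:3,:3]=R.from_quat(d['q']).as_matrix();T[:3,3]=d['p']; return T@np.array(d['mount'])
def K(d): return np.array([[d['fx'],0,d['cx']],[0,d['fy'],d['cy']],[0,0,1]])
def ray(d,u,v):
    n=cv2.undistortPoints(np.array([[[u,v]]],float),K(d),np.array(d['D'],float))[0,0]
    return np.array([n[0],n[1],1.])
def at_depth(d,u,v,z=None):
    if z is None:
        w=d['depth'][int(v)-1:int(v)+2,int(u)-1:int(u)+2]; w=w[w>0]; z=np.median(w) if w.size else np.nan
    T=wfc(d); return (T@np.append(ray(d,u,v)*z,1))[:3]
def at_height(d,u,v,h):
    T=wfc(d); k=T[:3,:3]@ray(d,u,v); o=T[:3,3]; return o+k*(h-o[2])/k[2]
def proj(d,P):
    T=np.linalg.inv(wfc(d)); rv=cv2.Rodrigues(T[:3,:3])[0]
    return cv2.projectPoints(np.atleast_2d(np.array(P,float)),rv,T[:3,3],K(d),np.array(d['D'],float))[0][:,0]
def cloud(d):
    v,u=np.mgrid[0:480,0:640]; n=cv2.undistortPoints(np.stack([u,v],-1).reshape(-1,1,2).astype(float),K(d),np.array(d['D'],float))[:,0]
    z=d['depth'].reshape(-1); P=np.c_[n*z[:,None],z,np.ones(len(z))]@wfc(d).T
    P=P[:,:3]; P[z<=0]=np.nan; return P.reshape(480,640,3)
E
python3 - <<'E'
from h import *
for n in ['top','side','wrist']: 
    d=save(n,n+'0'); print(n,wfc(d)[:3,3].round(3), d['fx'])
print(r.current_t(), r.finger_overhang, r.current_ee_rot())
E
```

```text
top [ 0.438 -0.036  1.255] 526.0303321355593
side [ 0.414 -0.834  1.049] 498.86728038850714
wrist [ 0.216 -0.512  0.373] 390.6215959366299
0.15 0.022 [ 9.91250501e-01  1.31993255e-01 -1.67082899e-05 -4.72981846e-04]
```

View pics/top0.png

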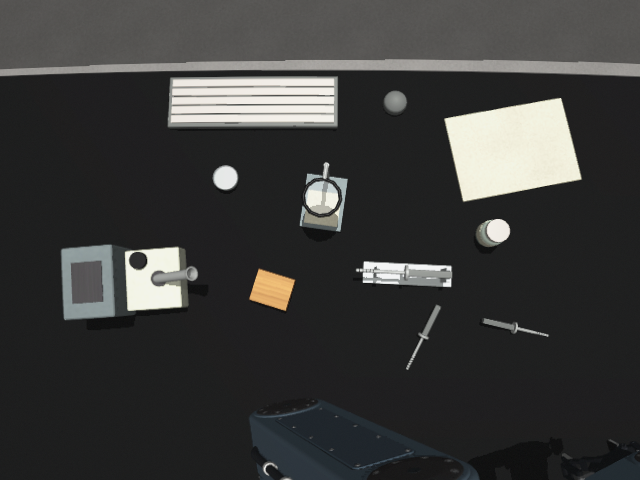

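View pics/side0.png

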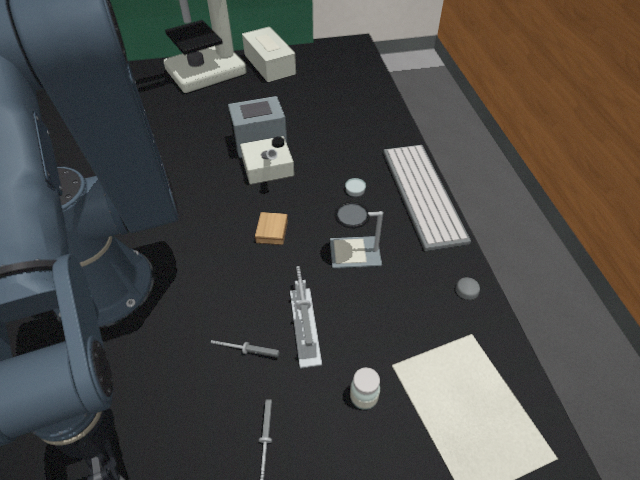

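View pics/wrist0.png

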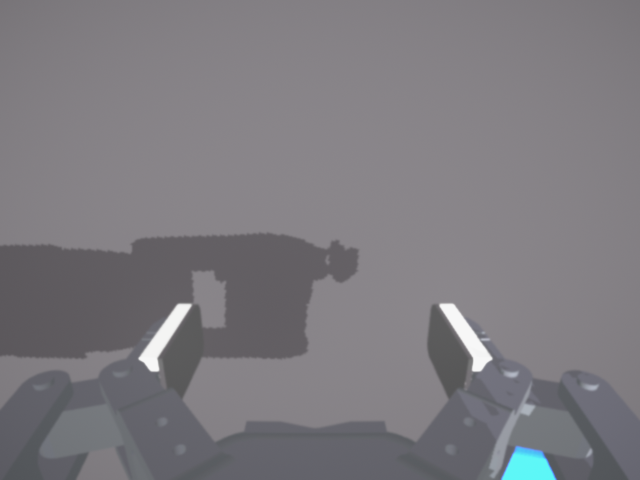

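Run:
```python
from h import *
crop('top0',345,225,565,380,3.6,'c1')
crop('top0',50,150,350,330,2.6,'c2')
d=load('top0')
for n,a,b,h in [('rest',(355,270),(451,275),.075),('A',(408,369),(437,306),.01),('B',(548,335),(483,321),.01)]:
    A=at_height(d,*a,h);B=at_height(d,*b,h);print(n,A.round(3),B.round(3),np.linalg.norm(A-B).round(3))
```

```text
rest [ 0.496 -0.09   0.075] [ 0.487 -0.305  0.075] 0.215
A [ 0.269 -0.219  0.01 ] [ 0.416 -0.287  0.01 ] 0.162
B [ 0.35  -0.551  0.01 ] [ 0.382 -0.395  0.01 ] 0.159
```

View pics/c1.png

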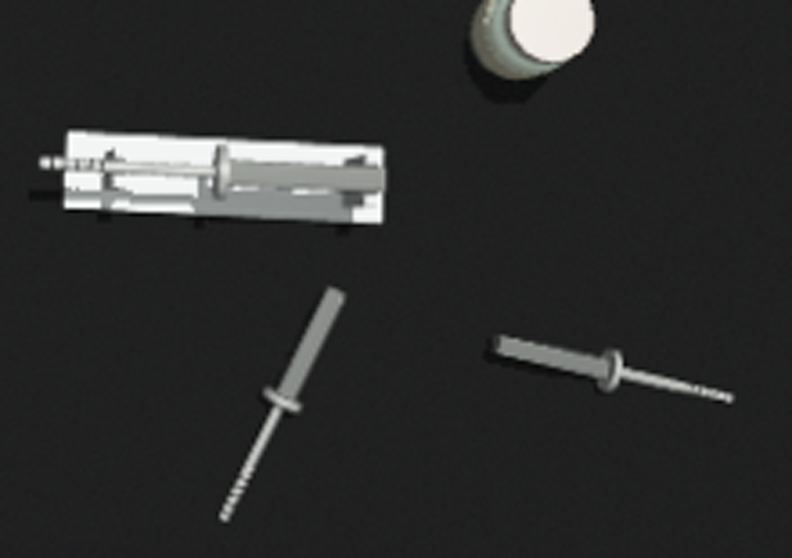

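View pics/c2.png

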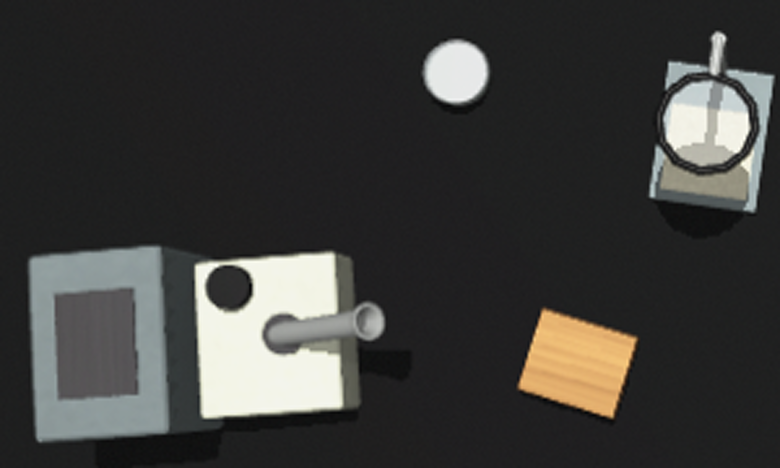

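Run:
```python
from h import *
d=load('top0'); P=cloud(d); s=load('side0'); Q=cloud(s)
def yawfit(m,PP):
    x=PP[m][:,:2].astype(np.float32); return cv2.minAreaRect(x), len(x)
# reservoir roof
for nm,C in (('top',P),('side',Q)):
    x,y,z=C[...,0],C[...,1],C[...,2]
    print(nm,'roof',yawfit((abs(z-.06)<.006)&(y>.2)&(y<.65)&(x>.3)&(x<.65),C))
    print(nm,'pump',yawfit((abs(z-.13)<.006)&(y>.35)&(y<.8)&(x>.3)&(x<.65),C))
    print(nm,'foot rest',yawfit((abs(z-.008)<.004)&(y>-.35)&(y<-.08)&(x>.42)&(x<.55),C))
    print(nm,'magfoot',yawfit((abs(z-.009)<.006)&(y>-.1)&(y<.12)&(x>.55)&(x<.78),C))
    print(nm,'ring',yawfit((abs(z-.152)<.006)&(y>-.1)&(y<.12)&(x>.55)&(x<.78),C))
    print(nm,'table z',np.nanmedian(z[(abs(z)<.01)]))
    m=(z>.085)&(z<.17)&(y>.2)&(y<.42)&(x>.4)&(x<.6); T=C[m]; print('tube pts',len(T), T.max(0).round(3),T.min(0).round(3))
```

```text
top roof (((0.46951985359191895, 0.3762814402580261), (0.15580014884471893, 0.13450203835964203), 5.166640281677246), 2873)
top pump (((0.45930081605911255, 0.49829766154289246), (0.1603715866804123, 0.1219739019870758), 4.912012577056885), 3668)
top foot rest (((0.48535972833633423, -0.21517962217330933), (0.2697277069091797, 0.1281641274690628), 89.11397552490234), 1211)
top magfoot (((0.6649689674377441, 0.00990268588066101), (0.22935880720615387, 0.21913862228393555), 0.22858263552188873), 1538)
top ring (((0.6551152467727661, -0.021460875868797302), (0.0870656669139862, 0.10866209864616394), 49.89695358276367), 1330)
top table z -0.00017374271125780716
tube pts 375 [0.495 0.347 0.158] [0.465 0.252 0.085]
side roof (((0.46480321884155273, 0.4150841236114502), (0.15858766436576843, 0.22321371734142303), 6.763506889343262), 1187)
side pump (((0.45722728967666626, 0.49677732586860657), (0.15897798538208008, 0.12840010225772858), 5.351025104522705), 1184)
side foot rest (((0.4850018620491028, -0.2151665836572647), (0.26897576451301575, 0.12859751284122467), 89.87576293945312), 1047)
side magfoot (((0.6650786399841309, 0.010213762521743774), (0.2195241004228592, 0.22956685721874237), 89.97821044921875), 1813)
side ring (((0.6534149646759033, -0.023499853909015656), (0.08611369878053665, 0.10858481377363205), 51.535491943359375), 766)
side table z 0.0007731895786704523
tube pts 99 [0.494 0.33  0.156] [0.464 0.25  0.086]
```

Run:
```python
from h import *
d=load('wrist0'); print(np.array(d['mount']).round(3), R.from_quat(d['q']).as_matrix().round(3))
# IK feasibility; candidate tool orientation
th=np.radians(5)
def rot(xdir_rod, tilt):
    pass
def tool(rodx, flip):
    # rod x dir unit, tool z = perpendicular, as downward as possible; tool y = lateral
    rodx=rodx/np.linalg.norm(rodx); lat=np.cross([0,0,1],rodx); lat/=np.linalg.norm(lat)
    z=-np.cross(rodx,lat); y=lat*flip; x=np.cross(y,z); return R.from_matrix(np.c_[x,y,z])
uy=np.array([-np.sin(th),np.cos(th),0]); mouth=np.array([.480,.259,.144]); ax=-uy*np.cos(np.radians(40))+np.array([0,0,np.sin(np.radians(40))])
for f in (1,-1):
    print('flip',f)
    o=tool(np.array([.04,1,0]),f)
    print('grasp',r.inverse_kinematics([.49,-.245,.078],o.as_quat()))
    o=tool(-ax,f)
    for s in (.045,.1,.175,.22):
        print(s,r.inverse_kinematics(mouth+ax*s-o.as_matrix()[:,2]*.003,o.as_quat()))
    for a in (90,60,30,0):
      dd=np.array([np.cos(np.radians(a)),np.sin(np.radians(a)),0]);o=tool(dd,f)
      print('read',a,r.inverse_kinematics(np.array([.655,-.022,.083])-dd*.155,o.as_quat()))
```

```text
[[ 0.    -0.956 -0.292  0.074]
 [ 1.    -0.     0.001  0.001]
 [-0.001 -0.292  0.956 -0.121]
 [ 0.     0.     0.     1.   ]] [[ 0.965  0.262 -0.   ]
 [ 0.262 -0.965  0.001]
 [ 0.    -0.001 -1.   ]]
flip 1
grasp [-5.48629175e-01  5.89056656e-01  1.78376711e+00 -4.44089210e-16
  7.68768888e-01  2.63294217e+00]
0.045 [ 0.60651575  0.60970483  1.60970264 -0.60724937  1.3606961  -2.35666469]
0.1 [ 0.54363756  0.52584119  1.65303916 -0.63049134  1.36418547 -2.42303653]
0.175 [ 0.45067605  0.41873843  1.68936136 -0.65942748  1.3737372  -2.53016978]
0.22 [ 0.39105455  0.35986054  1.6983555  -0.67461646  1.38076886 -2.60321469]
read 90 [-3.32513177e-01  7.71358896e-01  1.40353762e+00 -4.44089210e-16
  9.66696139e-01  2.80907948e+00]
read 60 None
read 30 [-2.76607174e-01  5.56717940e-01  1.82908441e+00 -4.44089210e-16
  7.55790300e-01 -2.37100228e+00]
read 0 [-1.37015938e-01  5.16973995e-01  1.90633151e+00 -4.44089210e-16
  7.18287149e-01 -1.70781226e+00]
flip -1
grasp [-5.48629175e-01  5.89056656e-01  1.78376711e+00 -4.44089210e-16
  7.68768888e-01 -5.08650488e-01]
0.045 [ 0.60651575  0.60970483  1.60970264 -0.60724937  1.3606961   0.78492796]
0.1 [ 0.54363756  0.52584119  1.65303916 -0.63049134  1.36418547  0.71855613]
0.175 [ 0.45067605  0.41873843  1.68936136 -0.65942748  1.3737372   0.61142287]
0.22 [ 0.39105455  0.35986054  1.6983555  -0.67461646  1.38076886  0.53837796]
read 90 [-3.32513177e-01  7.71358896e-01  1.40353762e+00 -4.44089210e-16
  9.66696139e-01 -3.32513177e-01]
read 60 [-3.42014223e-01  6.51115275e-01  1.64341112e+00 -4.44089210e-16
  8.47066261e-01  1.81584552e-01]
read 30 [-2.76607174e-01  5.56717940e-01  1.82908441e+00 -4.44089210e-16
  7.55790300e-01  7.70590377e-01]
read 0 [-1.37015938e-01  5.16973995e-01  1.90633151e+00 -4.44089210e-16
  7.18287149e-01  1.43378039e+00]
```

```bash
cat >> h.py <<'E'
def tool(rodx, flip=-1):
    rodx=np.array(rodx,float);rodx=rodx/np.linalg.norm(rodx); lat=np.cross([0,0,1],rodx); lat/=np.linalg.norm(lat)
    z=-np.cross(rodx,lat); y=lat*flip; x=np.cross(y,z); return R.from_matrix(np.c_[x,y,z])
E
python3 - <<'E'
from h import *
r.move_to([.490,-.24,.22],tool([.04,1,0]).as_quat())
print(r.current_t(), r.current_tool_pos())
save('wrist','w1')
E
```

```text
1.8083 [ 0.48967501 -0.24079433  0.2200744 ]
```

View pics/w1.png

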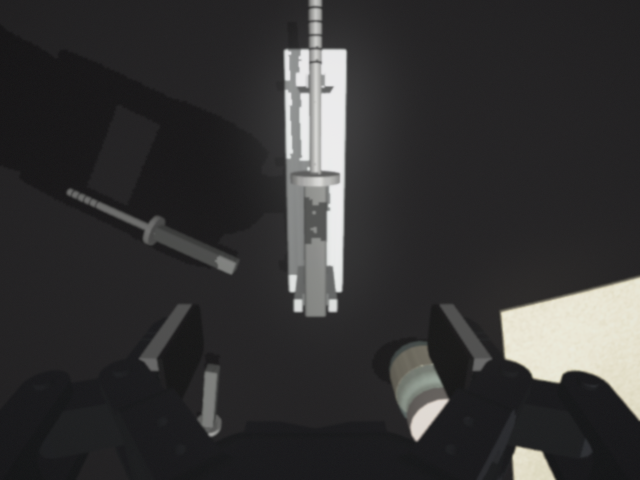

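Run:
```python
from h import *
crop('w1',270,0,370,330,2.4,'c3')
d=load('w1')
P=cloud(d); x,y,z=P[...,0],P[...,1],P[...,2]
m=(z>.078)&(z<.088)&(y<-.18)&(y>-.32)&(abs(x-.49)<.012)
q=P[m].astype(np.float32); print(len(q),cv2.minAreaRect(q[:,:2].copy()), np.median(q[:,2]))
m=(z>.0945)&(z<.12)&(y<-.1)&(y>-.3)&(abs(x-.49)<.03); q=P[m]; print('collar top',len(q), q.min(0),q.max(0))
for v in (300,240,205,150,120,60,30):
    vv=d['depth'][v,300:332]; xs=P[v,300:332]; k=xs[:,2]>.07; print(v,k.sum(), np.where(k)[0].mean()+300, xs[k].mean(0).round(4))
td=load('top0');T=cloud(td); x,y,z=T[...,0],T[...,1],T[...,2]
m=(z>.02)&(y<-.3)&(x>.5)&(x<.65)&(y>-.5); print('jar',T[m].min(0),T[m].max(0))
```

```text
3318 ((0.4896545112133026, -0.24412113428115845), (0.12828685343265533, 0.023615896701812744), 89.24708557128906) 0.0827508Traceback (most recent call last):
  File "<stdin>", line 7, in <module>
    return umr_minimum(a, axis, None, out, keepdims, initial, where)
ValueError: zero-size array to reduction operation minimum which has no identity
```

View pics/c3.png

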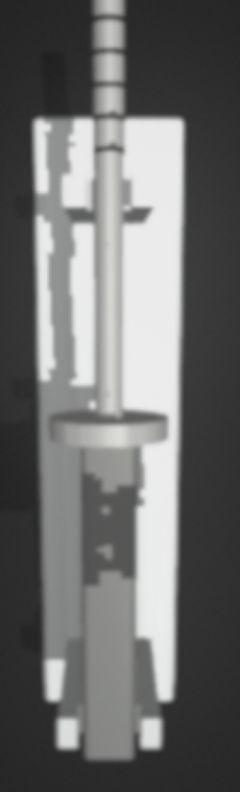

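Run:
```python
from h import *
d=load('w1')
for n,u,v,h in [('end',316,316.3,.083),('h1',316,308,.083),('h2',316,250,.083),('sh1',315.2,146,.079),('sh2',315.2,25,.079),('colfrontTop',315.2,171.8,.092),('colbackTop',315.2,177,.092)]:
    print(n,at_height(d,u,v,h).round(4))
P=cloud(d)
print([ (v,round(float(P[v,316,2]),3),round(float(P[v,316,1]),4)) for v in range(164,192,2)])
T=cloud(load('top0')); x,y,z=T[...,0],T[...,1],T[...,2]
m=(z>.02)&(y<-.3)&(x>.5)&(x<.65)&(y>-.5); print('jar',T[m].min(0),T[m].max(0))
```

```text
end [ 0.4874 -0.3075  0.083 ]
h1 [ 0.4877 -0.3007  0.083 ]
h2 [ 0.4895 -0.2558  0.083 ]
sh1 [ 0.4919 -0.1851  0.079 ]
sh2 [ 0.4949 -0.1116  0.079 ]
colfrontTop [ 0.4913 -0.2003  0.092 ]
colbackTop [ 0.4911 -0.2036  0.092 ]
[(164, 0.079, -0.1969), (166, 0.079, -0.1982), (168, 0.078, -0.1996), (170, 0.079, -0.2009), (172, 0.078, -0.2023), (174, 0.08, -0.2033), (176, 0.09, -0.2033), (178, 0.092, -0.2043), (180, 0.092, -0.2056), (182, 0.092, -0.2068), (184, 0.091, -0.2083), (186, 0.083, -0.2109), (188, 0.083, -0.2123), (190, 0.084, -0.2135)]
jar [ 0.50219836 -0.43561323  0.02006539] [ 0.61757372 -0.30049509  0.09068131]
```

Run:
```python
from h import *
o=tool([.038,1,0]).as_quat()
r.move_to([.4897,-.2475,.14],o)
r.move_linear([.4897,-.2475,.078],vel=.1)
r.set_gripper(0.0,80)
print(r.current_t(), r.current_tool_pos(), r.current_opening(), r.current_contact_force())
r.move_linear([.4897,-.2475,.20],vel=.12)
r.sleep(.2)
print(r.current_t(), r.current_tool_pos(), r.current_opening(), r.current_contact_force())
save('wrist','w2')
```

```text
3.6833 [ 0.48986168 -0.24757596  0.07829612] 0.17274626154993303 [0.19498367 0.42398282 4.28289204]
5.05 [ 0.48951987 -0.24742473  0.19947036] 0.17007465395621607 [ 0.65408442  0.22032626 -1.49435712]
```

View pics/w2.png

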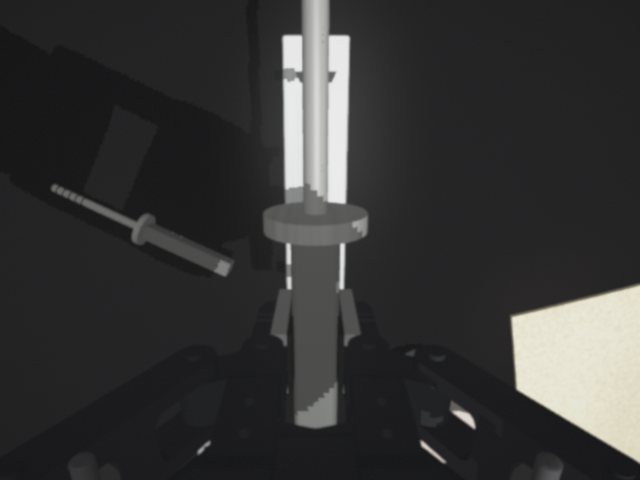

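```bash
cat >> h.py <<'E'
def rod_in_tool(d):
    """fit shaft in tool coords by depth (top surface) -> point at tool x, slopes"""
    M=np.array(d['mount']); v,u=np.mgrid[0:480,0:640]
    n=cv2.undistortPoints(np.stack([u,v],-1).reshape(-1,1,2).astype(float),K(d),np.array(d['D'],float))[:,0]
    z=d['depth'].reshape(-1); P=np.c_[n*z[:,None],z,np.ones(len(z))]@M.T; P=P[:,:3]
    P=P[(z>0)]; m=(P[:,0]>.05)&(P[:,0]<.15)&(abs(P[:,1])<.012)&(P[:,2]>-.03)&(P[:,2]<.03); S=P[m]
    xb=np.arange(.05,.15,.004); out=[]
    for a in xb:
        k=S[(S[:,0]>=a)&(S[:,0]<a+.004)]
        if len(k)>5: out.append([k[:,0].mean(),(k[:,1].min()+k[:,1].max())/2,np.percentile(k[:,2],5)+.004])
    out=np.array(out); py=np.polyfit(out[:,0],out[:,1],1); pz=np.polyfit(out[:,0],out[:,2],1)
    return py,pz,out
E
python3 - <<'E'
from h import *
py,pz,o=rod_in_tool(load('w2')); print(py,pz); print(o.round(4))
d=load('w2'); P=cloud(d); print([(v,round(float(P[v,316,2]),3),round(float(P[v,316,1]),4)) for v in range(200,246,3)])
print(R.from_quat(d['q']).as_matrix().round(4))
E
```

```text
[-2.62898040e-03 -3.55243305e-07] [0.01260109 0.00209186]
[[ 5.210e-02 -3.000e-04  2.800e-03]
 [ 5.600e-02 -1.000e-04  3.000e-03]
 [ 6.000e-02 -1.000e-04  3.000e-03]
 [ 6.400e-02 -1.000e-04  2.800e-03]
 [ 6.800e-02 -1.000e-04  3.000e-03]
 [ 7.200e-02 -2.000e-04  3.100e-03]
 [ 7.610e-02 -2.000e-04  3.000e-03]
 [ 8.010e-02 -4.000e-04  2.900e-03]
 [ 8.400e-02 -4.000e-04  2.900e-03]
 [ 8.800e-02 -2.000e-04  3.000e-03]
 [ 9.200e-02 -2.000e-04  2.900e-03]
 [ 9.600e-02 -2.000e-04  3.000e-03]
 [ 1.000e-01 -2.000e-04  3.000e-03]
 [ 1.040e-01 -2.000e-04  3.000e-03]
 [ 1.063e-01 -2.000e-04  4.900e-03]]
[(200, 0.198, -0.1989), (203, 0.199, -0.1998), (206, 0.2, -0.2005), (209, 0.201, -0.2013), (212, 0.199, -0.2027), (215, 0.2, -0.2034), (218, 0.205, -0.2031), (221, 0.209, -0.2031), (224, 0.211, -0.2033), (227, 0.214, -0.2034), (230, 0.212, -0.2048), (233, 0.213, -0.2056), (236, 0.213, -0.2065), (239, 0.213, -0.2073), (242, 0.214, -0.208), (245, 0.213, -0.2091)]
[[ 3.800e-02  9.993e-01 -8.000e-04]
 [ 9.993e-01 -3.800e-02  5.000e-04]
 [ 5.000e-04 -8.000e-04 -1.000e+00]]
```

```bash
cat >> h.py <<'E'
def frame(th,tilt=40):
    uy=np.array([-np.sin(th),np.cos(th),0]); a=np.radians(tilt); return -uy*np.cos(a)+np.array([0,0,np.sin(a)])
def grip2tcp(g,o): return np.array(g)-o.as_matrix()[:,2]*.003
E
python3 - <<'E'
from h import *
ax=frame(np.radians(5)); m=np.array([.480,.259,.144]); o=tool(-ax)
r.move_to(grip2tcp(m+ax*.215,o),o.as_quat()); r.sleep(.2)
print(r.current_t(), r.current_tool_pos())
for n in ('wrist','top','side'): save(n,n+'3')
crop('top3',140,210,340,350,4,'c4'); crop('side3',220,110,340,230,5,'c5')
E
```

```text
6.625 [0.49434716 0.09589093 0.2843375 ]
```

View pics/wrist3.png

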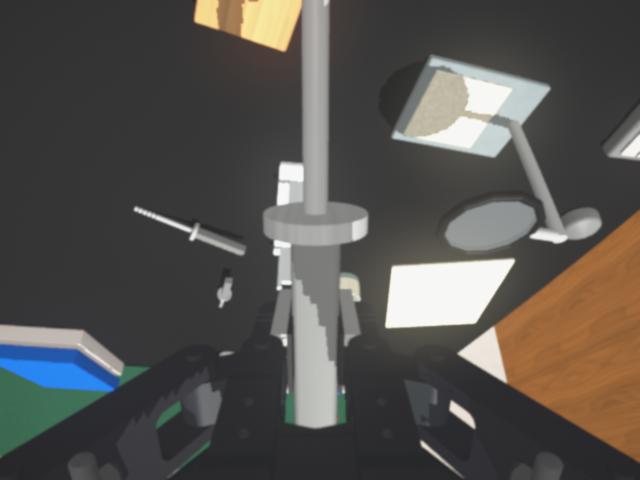

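View pics/c4.png

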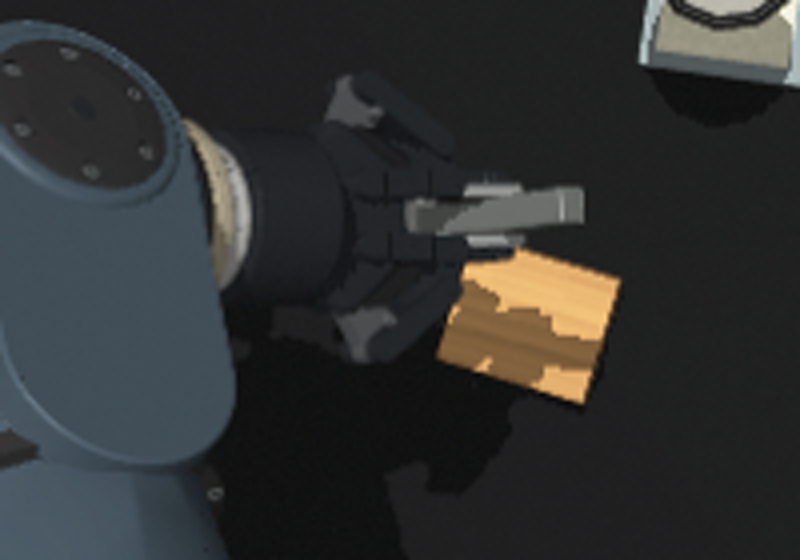

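View pics/c5.png

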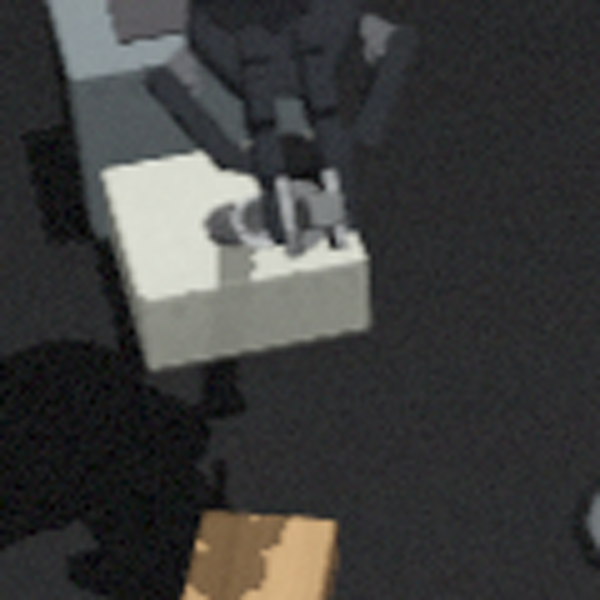

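Run:
```python
from h import *
ax=frame(np.radians(5)); m=np.array([.480,.259,.144])
e1=np.cross(ax,[0,0,1.]);e1/=np.linalg.norm(e1);e2=np.cross(ax,e1)
t=np.linspace(0,2*np.pi,60)
def draw(name,u0,v0,u1,v1,s,out,m,th):
    ax=frame(th);e1=np.cross(ax,[0,0,1.]);e1/=np.linalg.norm(e1);e2=np.cross(ax,e1)
    d=load(name); crop(name,u0,v0,u1,v1,s,out); im=cv2.imread(f'pics/{out}.png'); im2=im.copy()
    P=[m+rr*(np.cos(a)*e1+np.sin(a)*e2) for rr in (.016,.012) for a in t]
    ang=th; ux=np.array([np.cos(ang),np.sin(ang),0]);uy=np.array([-np.sin(ang),np.cos(ang),0]); o=m+.1*uy;o[2]=0
    for (xa,ya,xb,yb,h) in [(-70,-50,70,80,60),(-80,80,80,200,130)]:
        c=[(xa,ya),(xb,ya),(xb,yb),(xa,yb),(xa,ya)]
        for i in range(4):
            for k in np.linspace(0,1,40):
                x=c[i][0]*(1-k)+c[i+1][0]*k;y=c[i][1]*(1-k)+c[i+1][1]*k; P.append(o+ux*x/1e3+uy*y/1e3+np.array([0,0,h/1e3]))
    for p in proj(d,P):
        q=((p-[u0,v0]+.5)*s-.5); cv2.circle(im2,(int(q[0]),int(q[1])),0,(0,0,255),-1)
    cv2.imwrite(f'pics/{out}.png',im2)
draw('top0',50,230,210,330,5,'c6',m,np.radians(5)); draw('side0',225,90,305,190,6,'c7',m,np.radians(5))
draw('top0',140,250,210,300,11,'c8',m,np.radians(5))
```

```text
(no output)
```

View pics/c6.png

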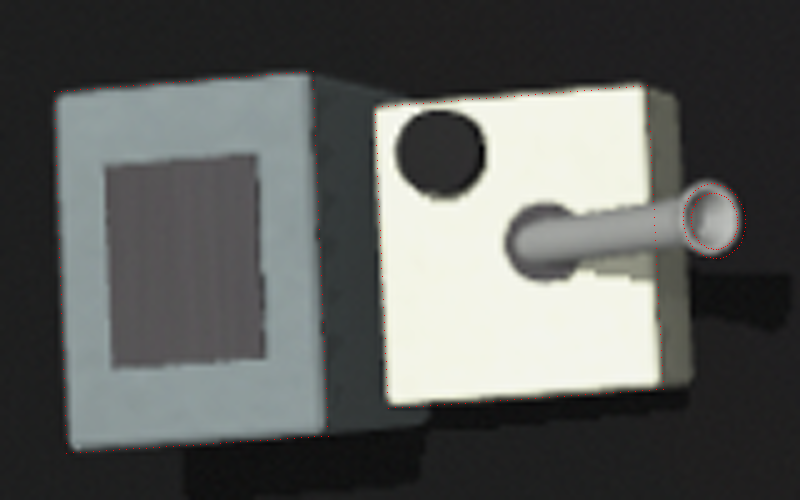

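View pics/c7.png

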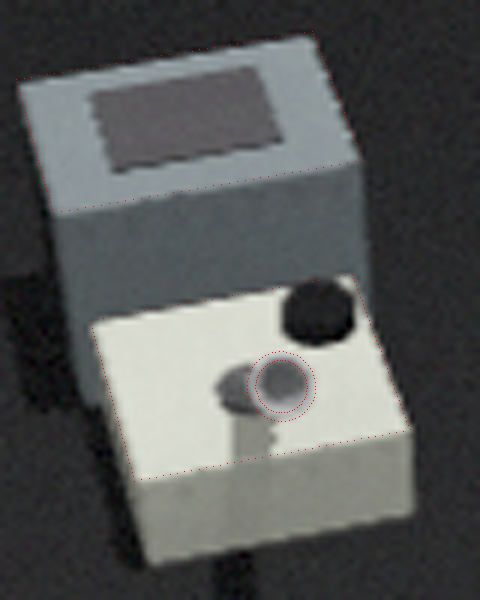

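View pics/c8.png

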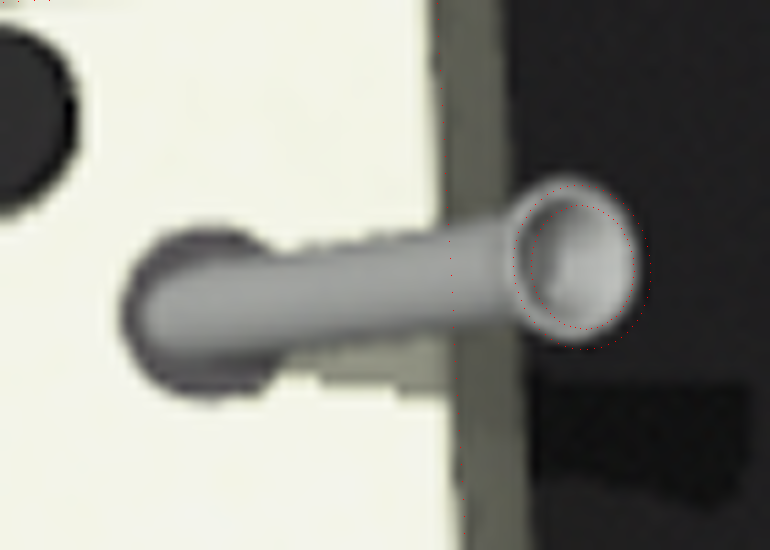

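```bash
cat > fit.py <<'E'
from h import *
from scipy.optimize import least_squares
def px(l,s,u0,v0): return [((a+.5)/s-.5+u0,(b+.5)/s-.5+v0) for a,b in l]
M={'Pa':(80,200,130),'Pb':(-80,200,130),'Pc':(80,80,130),'Pd':(-80,80,130),'Ra':(70,80,60),'Rb':(-70,80,60),'Rc':(70,-50,60),'Rd':(-70,-50,60),'m':(0,-99.6,143.6)}
tp=dict(zip(['Pa','Pc','Pd','Pb','Ra','Rc','Rd','Rb'],px([(56,95),(309,72),(325,432),(72,450),(375,102),(644,84),(660,386),(388,405)],5,50,230)))
tp['m']=px([(574,259)],11,140,250)[0]
sd=dict(zip(['Pb','Pa','Pc','Pd','Rb','Rc','Rd','m'],px([(18,85),(316,36),(360,160),(50,212),(92,325),(410,430),(135,480),(281,386)],6,225,90)))
def W(p,k):
    c,s=np.cos(p[2]),np.sin(p[2]); x,y,z=M[k]; return [p[0]+(c*x-s*y)/1e3,p[1]+(s*x+c*y)/1e3,z/1e3]
def res(p,sets):
    return np.concatenate([(proj(load(n),[W(p,k) for k in o])-np.array(list(o.values()))).ravel() for n,o in sets])
for sets in ([('top0',tp)],[('side0',sd)],[('top0',tp),('side0',sd)]):
    f=least_squares(res,[.471,.3585,.087],args=(sets,)); p=f.x
    print(p.round(4),np.degrees(p[2]).round(2),'mouth',np.round(W(p,'m'),4),'rms',np.sqrt(np.mean(f.fun**2)).round(2)); print(f.fun.reshape(-1,2)[[8 if sets[0][0]=='top0' else 7]].round(2))
E
python3 fit.py
```

```text
[0.4726 0.3594 0.0919] 5.26 mouth [0.4817 0.2602 0.1436] rms 0.51
[[ 0.35 -0.05]]
[0.4711 0.3577 0.0858] 4.92 mouth [0.4797 0.2584 0.1436] rms 0.42
[[0.02 0.37]]
[0.4721 0.3591 0.09  ] 5.16 mouth [0.4811 0.2599 0.1436] rms 0.52
[[0.48 0.26]]
```

Run:
```python
from h import *
o=tool([-np.sin(.09),np.cos(.09),0])
r.move_to([.43,.185,.29],o.as_quat()); r.sleep(.3)
print(r.current_t(), r.current_tool_pos())
d=save('wrist','w4'); p=proj(d,[.4807,.2595,.144])[0]; print(p)
u,v=int(p[0]),int(p[1]); crop('w4',max(u-60,0),max(v-45,0),u+60,v+45,6,'c9'); print(max(u-60,0),max(v-45,0))
```

```text
7.7583 [0.43006723 0.18501624 0.28951819]
[402.25574375 124.50952437]
342 79
```

View pics/w4.png

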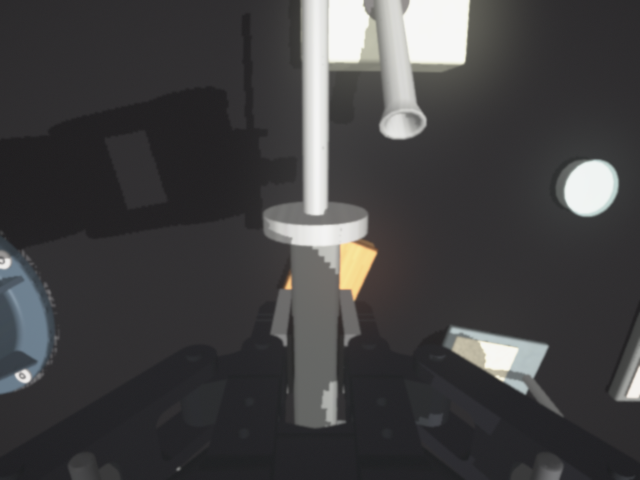

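View pics/c9.png

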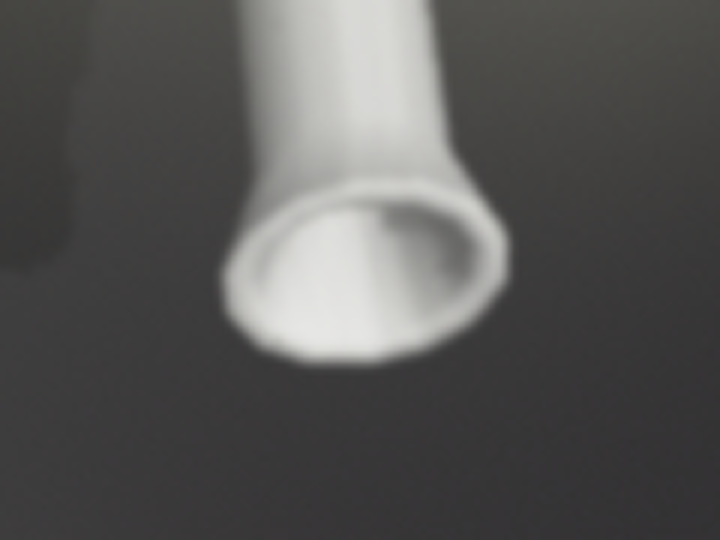

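Run:
```python
from h import *
d=load('w4')
m=np.array([.4809,.2597,.144])
for y in (4.5,5,5.5,6): 
    a=frame(np.radians(y)); p=proj(d,[m,m-a*.03,m-a*.05,m-a*.07]); print(y,p.round(1).tolist())
for row in (70,79,88):
    g=d['pixels'][row].astype(float).mean(1); print(row,g[372:425].astype(int))
ax=frame(np.radians(5.2)); o=tool(-ax)
r.move_to(grip2tcp(m+ax*.185,o),o.as_quat()); r.sleep(.2)
print(r.current_t(), r.current_tool_pos()-grip2tcp(m+ax*.185,o), r.current_contact_force())
save('top','top5'); crop('top5',140,230,260,320,6,'c10'); save('side','side5'); crop('side5',225,90,325,190,6,'c11')
```

```text
4.5 [[402.6, 124.2], [398.8, 89.8], [396.4, 68.8], [394.1, 49.2]]
5 [[402.6, 124.2], [398.5, 89.8], [396.0, 68.8], [393.5, 49.1]]
5.5 [[402.6, 124.2], [398.2, 89.8], [395.5, 68.8], [392.9, 49.1]]
6 [[402.6, 124.2], [397.9, 89.8], [395.0, 68.8], [392.3, 49.1]]
70 [117 117 117 117 117 117 117 117 117 119 126 134 143 151 159 166 174 181
 186 191 194 197 201 203 207 211 214 215 215 214 215 215 216 213 210 206
 203 197 185 165 142 129 127 127 127 127 127 128 127 128 128 128 128]
79 [ 76  77  77  77  77  77  77  78  83  95 111 124 133 143 151 159 166 173
 181 186 190 194 196 199 202 206 211 214 215 215 214 214 215 215 213 210
 206 202 198 187 162 126  93  82  80  80  80  81  80  80  80  80  80]
88 [ 73  73  73  73  73  72  73  73  74  80  95 112 124 134 143 151 159 165
 173 180 186 190 193 195 198 201 205 210 213 214 215 214 213 214 215 213
 210 206 202 198 190 170 135  97  78  75  75  75  75  75  76  75  75]
8.6833 [-0.00013699 -0.00025509  0.00072814] [-0.52650036  1.07275279 -1.40557851]
```

View pics/c11.png

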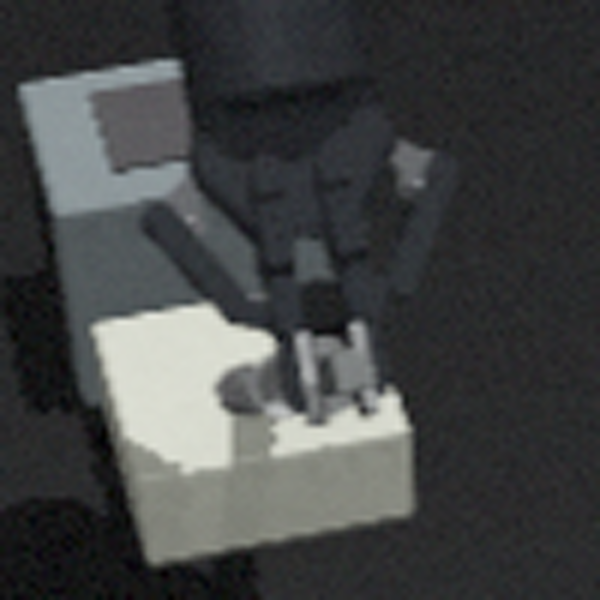

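Run:
```python
from h import *
m=np.array([.4809,.2597,.144]); ax=frame(np.radians(5.2)); o=tool(-ax)
F0=np.array(r.current_contact_force())
e1=np.cross(ax,[0,0,1.]);e1/=np.linalg.norm(e1);e2=np.cross(ax,e1)
B=np.c_[ax,e1,e2]
def st(s):
    F=np.array(r.current_contact_force())-F0; p=np.array(r.current_tool_pos())-grip2tcp(m,o)
    print(s,round(r.current_t(),2),'F',(B.T@F).round(1),'pos',(B.T@p*1e3).round(1)); return B.T@F
for s in (.165,.150,.138,.125,.11,.09,.07,.055):
    r.move_linear(grip2tcp(m+ax*s,o),vel=.06); f=st(s)
    if np.linalg.norm(f)>15: print('STOP');break
```

```text
0.165 9.27 F [-0.7 -1.4 -0.4] pos [164.6   0.    0. ]
0.15 9.67 F [-0.7  0.2  0.6] pos [1.496e+02 1.000e-01 1.000e-01]
0.138 10.02 F [-0.5 -0.3 -0.5] pos [1.377e+02 1.000e-01 1.000e-01]
0.125 10.38 F [-1.6 -0.5  0.2] pos [1.246e+02 0.000e+00 1.000e-01]
0.11 10.78 F [-0.7 -0.5 -0.3] pos [1.097e+02 1.000e-01 1.000e-01]
0.09 11.27 F [ 0.  -0.5  0.5] pos [89.7  0.1  0.1]
0.07 11.75 F [-1.1 -0.1  0. ] pos [69.7  0.1  0.1]
0.055 12.15 F [-0.1 -0.3  0. ] pos [54.7  0.1  0.1]
```

Sliding in with no contact forces. Now bring the collar on to the mouth in small steps.

Run:
```python
from h import *
m=np.array([.4809,.2597,.144]); ax=frame(np.radians(5.2)); o=tool(-ax)
r.sleep(.3)
F0=np.array(r.current_contact_force())
e1=np.cross(ax,[0,0,1.]);e1/=np.linalg.norm(e1);e2=np.cross(ax,e1)
B=np.c_[ax,e1,e2]
for s in np.arange(.051,.038,-.001):
    r.move_linear(grip2tcp(m+ax*s,o),vel=.01 if s<.0505 else .03); r.sleep(.05)
    F=B.T@(np.array(r.current_contact_force())-F0); p=B.T@(np.array(r.current_tool_pos())-grip2tcp(m,o))*1e3
    print(round(s,4),round(r.current_t(),2),F.round(1),p.round(1))
    if F[0]>12 or np.linalg.norm(F)>25: break
save('top','top6');save('side','side6');save('wrist','w6')
crop('side6',225,90,325,190,6,'c12')
crop('top6',140,230,260,320,6,'c13')
py,pz,oo=rod_in_tool(load('w6')); print(py,pz)
```

```text
0.051 12.78 [ 0.2 -0.4  1.3] [50.9  0.   0. ]
0.05 13.08 [0.7 0.2 0.4] [50.  0.  0.]
0.049 13.38 [ 0.3 -0.1  1.2] [49. -0.  0.]
0.048 13.68 [ 0.7 -0.5  0.6] [48.  0.  0.]
0.047 13.98 [ 0.4  0.3 -0. ] [47.  0. -0.]
0.046 14.28 [ 0.1 -0.3  0.7] [46. -0. -0.]
0.045 14.58 [0.9 0.5 0.1] [45. -0.  0.]
0.044 14.88 [7.  0.3 1.6] [44.5 -0.  -0. ]
0.043 15.18 [14.4  0.4  0. ] [44.5 -0.1 -0. ]
[-2.91174519e-03  3.71087344e-05] [ 0.07031589 -0.00923444]
```

View pics/w6.png

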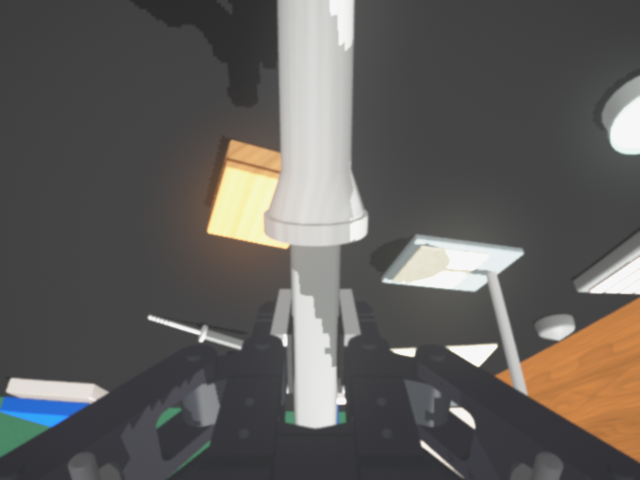

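Run:
```python
from h import *
m=np.array([.4809,.2597,.144]); ax=frame(np.radians(5.2)); o=tool(-ax)
F0=np.array(r.current_contact_force())
r.move_linear(grip2tcp(m+ax*.05,o),vel=.04); print(r.current_t(),np.array(r.current_contact_force()))
r.move_linear(grip2tcp(m+ax*.225,o),vel=.12); print(r.current_t(),np.array(r.current_contact_force()))
d=load('top0'); t=np.linspace(0,2*np.pi,120)
for n,c,(u0,v0,u1,v1) in (('top0','c14',(290,150,360,240)),('side0','c15',(320,190,400,275))):
    d=load(n); s=6; crop(n,u0,v0,u1,v1,s,c); im=cv2.imread(f'pics/{c}.png')
    for z in (.154,):
        for q in proj(d,[[.654+.044*np.cos(a),-.022+.044*np.sin(a),z] for a in t]):
            q=(q-[u0,v0]+.5)*s-.5; im[int(q[1]),int(q[0])]=(0,0,255)
    cv2.imwrite(f'pics/{c}.png',im)
print('jar',at_height(load('top0'),497.5,231,.085),at_height(load('side0'),366,379,.085))
```

```text
15.6583 [-0.05505513 -0.62302012 -2.09994932]
17.2667 [ 0.17279197  0.11069829 -0.6373972 ]
jar [ 0.58582821 -0.40907139  0.085     ] [ 0.58688278 -0.41139544  0.085     ]
```

View pics/c14.png

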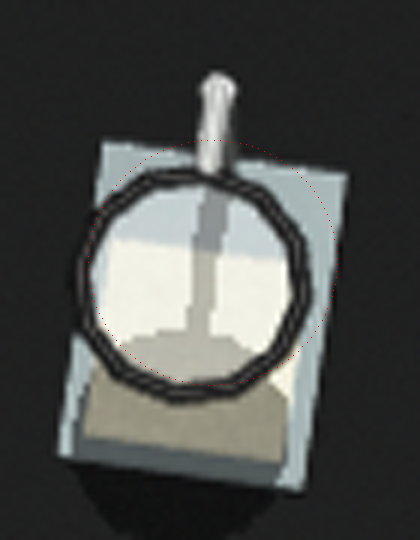

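View pics/c15.png

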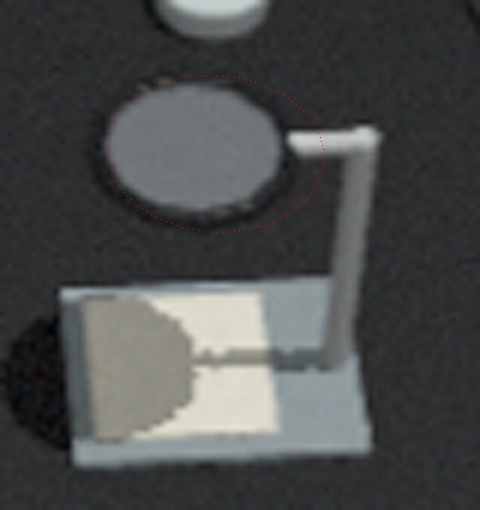

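Run:
```python
from h import *
A=at_height(load('top0'),290+194.5/6-.5,150+285.5/6-.5,.15);B=at_height(load('side0'),320+193.5/6-.5,190+151/6-.5,.15)
print(A,B, np.linalg.norm(at_height(load('top0'),290+76/6,197,.15)-at_height(load('top0'),290+312/6,197,.15)))
C=(A+B)/2; o=tool([0,1,0])
for g in ([0,-.22,.25],[0,-.22,.083],[0,-.155,.083]):
    print(r.inverse_kinematics([C[0]+g[0],C[1]+g[1],g[2]],o.as_quat()))
# plate corners from top c14
d=load('top0')
```

```text
[ 0.64652804 -0.01538998  0.15      ] [ 0.64604327 -0.01576434  0.15      ] 0.08376130970751411
[-4.17192198e-01  6.09381919e-01  1.25434969e+00 -4.44089210e-16
  1.27786105e+00 -4.17192198e-01]
[-4.17192198e-01  7.86321334e-01  1.37348093e+00 -4.44089210e-16
  9.81790389e-01 -4.17192198e-01]
[-3.27673550e-01  7.55541581e-01  1.43526607e+00 -4.44089210e-16
  9.50784999e-01 -3.27673550e-01]
```

Run:
```python
from h import *
o=tool([0,1,0]).as_quat(); L=np.array([.6463,-.0156])
r.move_to([.50,-.10,.30],o)
r.move_to([L[0],L[1]-.222,.25],o)
r.move_linear([L[0],L[1]-.222,.082],vel=.12); r.sleep(.2)
print(r.current_t(), r.current_tool_pos(), r.current_contact_force())
d=save('wrist','w7'); print(rod_in_tool(d)[:2])
P=cloud(d); print([(v,round(float(P[v,316,2]),3),round(float(P[v,316,1]),4)) for v in range(209,236,3)])
save('side','side7'); crop('side7',240,180,440,330,4,'c16')
```

```text
20.7667 [ 0.64645389 -0.23764383  0.08242646] [-0.4962232  -0.64054479 -0.76631272]
(array([-4.53619302e-03,  8.23967241e-05]), array([0.01103575, 0.00222403]))
[(209, 0.083, -0.1917), (212, 0.083, -0.1925), (215, 0.084, -0.1933), (218, 0.087, -0.1934), (221, 0.092, -0.1931), (224, 0.095, -0.1933), (227, 0.096, -0.1939), (230, 0.096, -0.1946), (233, 0.096, -0.1957)]
```

View pics/c16.png

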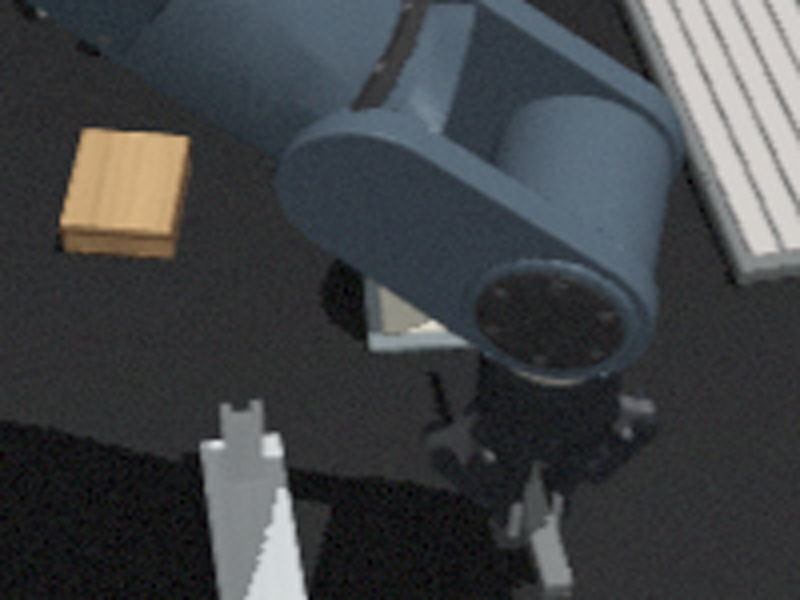

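View pics/w7.png

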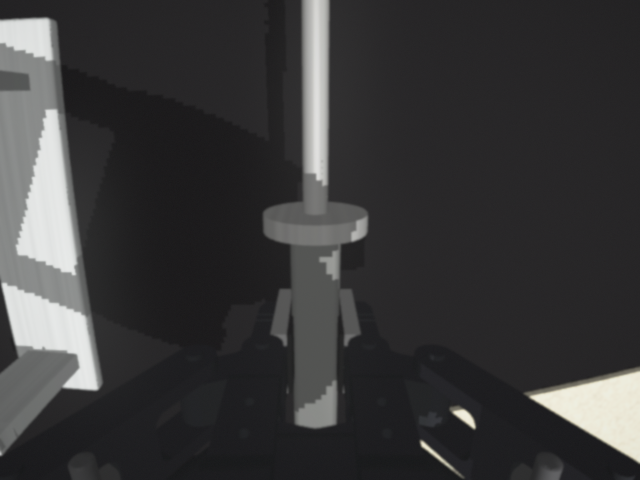

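Run:
```python
from h import *
C=cloud(load('side7')); x,y,z=C[...,0],C[...,1],C[...,2]
m=(z>.12)&(x>.55)&(x<.75)&(y>-.13)&(y<.05); print('arm over lens', [(round(a,2), z[m&(y>a)&(y<a+.02)].min().round(3)) for a in np.arange(-.13,.03,.02) if (m&(y>a)&(y<a+.02)).any()])
T=cloud(load('top0')); x,y,z=T[...,0],T[...,1],T[...,2]
m=(x>.55)&(x<.78)&(y>-.1)&(y<.06); print('mag max z',np.nanmax(z[m]))
L=np.array([.6463,-.0156])
for dy in (.2,.18,.1545):
    r.move_linear([L[0],L[1]-dy,.082],vel=.06); print(dy,r.current_t(),np.array(r.current_contact_force()).round(1))
r.sleep(.5)
print(r.current_t(), r.current_tool_pos(), r.current_contact_force(), np.abs(r.current_qvel()).max(), R.from_quat(r.current_ee_rot()).as_matrix().round(4).tolist())
for n in ('side','top','wrist'): save(n,n+'8')
crop('side8',280,190,420,290,5,'c17'); crop('top8',270,140,410,250,5,'c18')
```

```text
arm over lens []
mag max z 0.16052887947753924
0.2 21.3833 [ 1.2 -0.7 -0.6]
0.18 21.8667 [ 0.4 -0.3 -0.7]
0.1545 22.4417 [-0.3  0.3 -1.2]
22.9417 [ 0.64627443 -0.17017855  0.08197547] [ 0.20998135  0.26672662 -1.59096525] 0.0014610151067426058 [[0.0001, 1.0, -0.0], [1.0, -0.0001, 0.0], [0.0, -0.0, -1.0]]
```

View pics/c17.png

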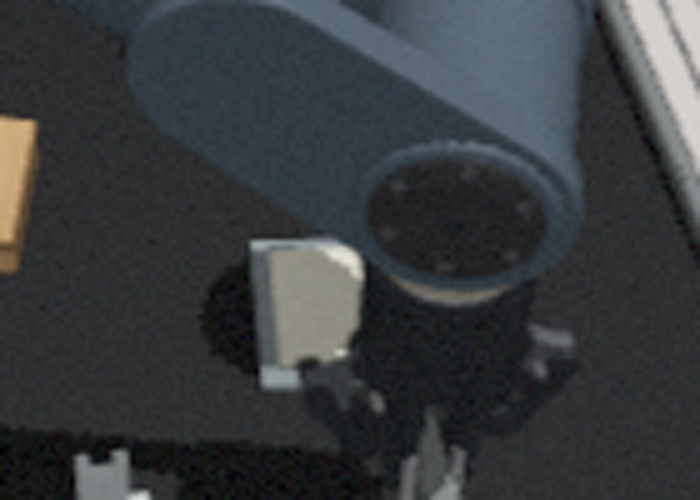

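View pics/top8.png

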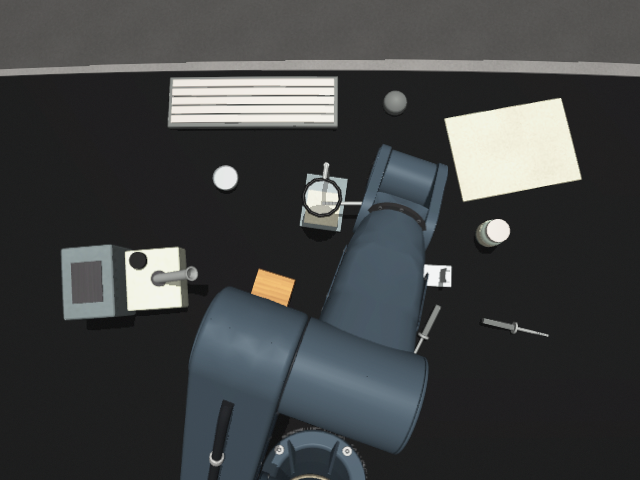

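View pics/wrist8.png

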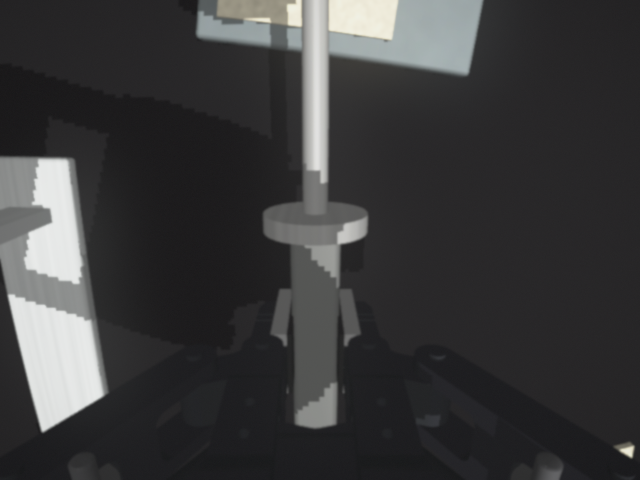

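Run:
```python
from h import *
d=load('top8'); print(proj(d,[[.6463,-.0156,.079],[.6463,-.0156,.15]]).round(1))
crop('top8',295,170,375,235,9,'c19')
a=load('top0')['pixels'].astype(int);b=d['pixels'].astype(int)
for n,(u0,v0,u1,v1) in dict(jar=(470,215,515,250),dish=(210,160,245,195)).items(): print(n,abs(a-b)[v0:v1,u0:u1].max())
```

```text
[[322.5 203. ]
 [322.  197.2]]
jar 5
dish 5
```

View pics/c19.png

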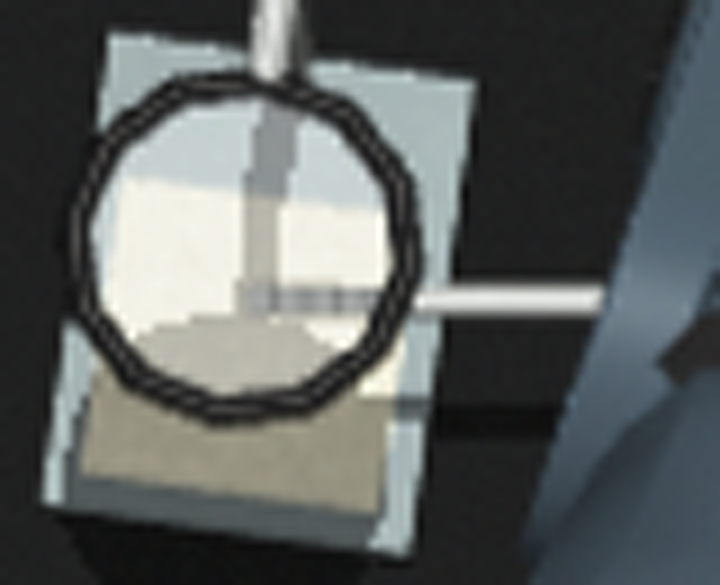

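Run:
```python
from h import *
print(r.current_t(), r.current_opening()); r.hand_in()
```

```text
23.0917 0.1726234525610481
the job is handed in; nothing more can be done
```

I carried out the whole dip-gauge check and handed it in at 23.1 s, with the rod still held; no verdict was reported.

- **Picking the rod:** I took the 215 mm rod from the rest. The two look-alikes on the table measured only about 160 mm.
- **Dipping:** The rod slid down the tube with no side force worth noting. The collar stopped on the mouth with the grip point 44.5 mm out (45 mm nominal) and about 14 N of push. I then drew it right out.
- **Presenting:** The rod is level and still, with no contact force beyond its own weight, and it did not slip in the grip.
- **Tip position:** It sits within about 1 mm of the point under the lens centre in the top view. The axis is about 79 mm above the table, where half-way between lens and plate is 80 mm.
- **Other objects:** The jar and dish look unchanged in the top view. The slide box was partly hidden by the arm, so I judged it by eye, and it looked unmoved.

The top and side cameras disagreed by about 2 mm on the tube mouth. A closer wrist view settled it to within 0.5 mm. They agreed on the lens centre to within 1 mm.

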